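# One shot of oil for the guarded linear axis

### The job

Someone left the handheld teach pendant lying in the way of the guard door: lay it flat in the blue tray, screen up, without dropping it. Then swing the clear guard door wide open, press the black knob of the lubricator inside all the way down to its stop, hold it there for a moment and let it come fully back up, and shut the guard door again. Leave the other three things on the bench standing where they are.

Things in the scene. Friction and masses are not known exactly. Their poses are not given: they have to be found in the camera images.
- pendant_mid (a point): Loose handheld teach pendant: grey body 190 long (its x) x 56 wide (its y) x 34 mm high, 0.3 to 0.55 kg, lying screen up on the bench in the sweep of the guard door. This point is the body's centre, half-way up; z points up out of the screen. A red stop button (28 mm wide, 16 mm high) stands on top, 67 mm from the centre towards +x. Grip it across its width at the middle.
- tray: Blue fixed open tray on the bench, 240 (its x) x 130 (its y) x 22 mm outside, walls and floor 5 mm thick, so inside 230 x 120 mm. Origin: centre of its underside, z up. The pendant belongs in here, lying flat on the floor.
- cell: Fixed guarded linear-axis cell: aluminium frame, clear side, back and roof panels, 260 deep (its x) x 300 wide (its y) x 330 mm high. Origin: centre of underside, z up. Its front (door) faces its -x, roughly the world -y side. With the door open the front opening is 260 mm wide, 20 to 310 mm above the bench; the roof covers the inside, so reach in through the front with the tool leaning.
- guard_door (a joint): Guard door angle, rad: 0 = shut, grows as the free edge swings out, away from the cell's front, up to 1.9. It may start a little ajar (under 0.1). It turns counter-clockwise seen from above as it opens, with light friction, and stays where it is left.
- door_handle (a point): Grip point on the door's handle, a vertical black round bar 14 mm thick; its straight part spans 105 mm below to 25 mm above this point. Bar axis 48 mm off the door's outer face, 250 mm from the hinge edge. This point is 265 mm above the bench, the door's top edge 325 mm. Axes (of the door): -x away from its outer face, y along the door from hinge to free edge, z up.
- door_hinge (a point): The vertical hinge axis of the guard door, at the height of door_handle, on the edge of the cell's front farther from the robot. The door is 300 wide (from the hinge), 12 thick, and spans 30 to 325 mm above the bench. Same axes as door_handle.
- plunger_top (a point): Centre of the flat outer face of the lubricator's black plunger knob (46 mm in diameter, 14 thick), about 65 mm behind the front of the cell and 130 mm above the bench. Its z axis is the plunger's axis and points outward, leaning 40 degrees from vertical towards the door opening: push along -z. Moves with the plunger.
- plunger (a joint): Plunger stroke in m: 0 = fully up, 0.025 = bottomed against the collar of the barrel. Sprung: about 6 N to start moving, 14 N at the stop, plus about 1.5 N for each 30 mm/s of speed; it returns by itself when released.
- pointer: Bystander: loose aluminium calibration pointer, a 64 mm round foot with a post and a cone, 125 mm tall, upright. Origin at the centre of its underside.
- fixture: Bystander: loose workpiece fixture, a white block with a red plate 62 x 62 mm, 54 mm tall. Origin at the centre of its underside.
- sucker: Bystander: loose spare suction tool standing on its 60 mm flange, black cup on top, 104 mm tall. Origin at the centre of its underside.
Things that resemble listed ones, but are neither listed nor needed, are in the scene too. There is more than one size of the part that bears pendant_mid; the job needs the middle-sized.

How it is judged:
By the outcome, as a careful person would: the job done as asked, in the order asked, and still so for the second after the job is handed in, with the robot touching nothing.
It also fails if it takes over 72 s, if anything falls off the work surface, if the arm or the gripper's body presses on something with over 40 N, if the wrist force passes 120 N, or if a joint passes its speed limit or range.

### The arm

A 7-joint arm with a two-finger parallel gripper is mounted at the origin on the work surface. World frame = base frame: x ahead of the robot, y to its left, z up, the work surface at z = 0. Lengths are in m, angles in rad, forces in N, time in s.
With the tool pointing down it reaches from about 0.425 to 0.875 m from the base axis. Payload 4.7 kg.
Tool frame: the origin (TCP) lies on the centre line of the jaws, within the pads' length; the fingertips stand 22 mm ahead of it and the grasp point (between the pads) lies 3 mm ahead of it; z points along the fingers, y is the direction in which the jaws open and shut (so a half turn about z gives the same grasp; the last joint's range is limited). The gripper opens to 87 mm and grips with 3 to 60 N. Pads are 19 mm wide; open, the fingers measure 117 mm over their backs; the gripper's body (75 mm by 190 mm) begins 51 mm behind the grasp point.
Start: joints at [0.014, 0.321, -0.07, 1.45, 0.023, 1.371, -0.057], TCP at [0.65, -0, 0.245] pointing down, gripper open.
Joint ranges: [-2.86, 2.86], [-0.3, 2.09], [-1.38, 1.24], [0.06, 2.45], [-1.56, 4.7], [0.09, 2.05], [-2.69, 2.69]. Speed limits (rad/s): [2.57, 2.57, 3.14, 3.14, 3.14, 3.14, 3.14].

### API

Orientations are given as a rotation vector (axis times angle).
In Python, from bench import ctrl, imaging, close_job, finder gives the robot as it stands. The module is installed in compiled form; this text tells all that it offers.
- The arm moves only by the shell command python3 -m jog 'ROWS' [FORCE]. ROWS is JSON, a list that holds one entry, the list of rows, each a list of 7 numbers: the shift along the tool's x, y, z in cm, then the turn, a rotation vector about the tool's x, y, z in degrees, then the finger opening in cm, from 0 to 8.7. In form: [[[dx, dy, dz, ax, ay, az, claw], ...]]. A call has 1 to 12 rows; each row shifts and turns the commanded pose from where the row before left it, along the tool's axes as they then stand; what a row does not reach is not made up. A row lasts 1/10 s, in which the tool goes at most 50 mm and 8.59 degrees, less where a joint would pass 70% of its speed; a pose out of reach is approached as far as the arm can. A call is refused whole if a number of a shift passes 5 or a number of a turn 8.59, either way. A call with a gripper value outside its range is refused whole. The fingers move at their own pace and stop on an object; FORCE is the grip in N (left out, the last holds). Time passes only in rows, so rows that do not move let the fingers close. It gives the time, the measured TCP pose, the force and the opening at its end, in the units of the state.
- ctrl.get_state(): the state, without advancing time (a new reading comes with each control period).
- imaging.get_image(name): name is "scene" or "side" or "wrist"; returns a dict with "frame" (420x560x3 uint8, red, green, blue), "intrinsics" (3x3 intrinsics, pixels), "pose" (4x4, takes a point from camera to world coordinates). Camera axes: x right, y down, z forward; pixel columns grow to the right and rows downward; lengths in m; the calibration is good to about 2 mm. A picture is of the moment at which its call begins. There is no depth.
- close_job(): hands the job in, once; it reports no verdict.
Trained networks look in the newest picture that a camera, given by its name, has taken for a name from the list of things; names that differ only in an ending like _2 or _b are one class to them, and where a whole thing is asked for, a point or a joint stands for the part that bears it (a point fixed in the world has none). Each returns a list of dicts, best first, with "conf" (0 to 1); they miss things now and then, are a little off and sometimes report something else, mostly with a low value. They report only what shows in the picture. A call takes as long as a camera call. They do not tell look-alikes from the thing itself.
- finder.trace(label, camera): "region" (420x560 bool, what is visible of it) and "point" ([row, column] as shares, 0 to 1, of the picture: columns of its width, rows of its height, amid what is visible of it).
- finder.spot_point(label, camera): "point" ([row, column] as shares, 0 to 1, of the picture: columns of its width, rows of its height: a listed point, or the origin of a listed thing).
The state is a dict: "time": time; "joint_positions": joint angles; "qd": joint speeds; "joint_torque": joint torques, N m; "position": TCP position; "tool_rot": TCP orientation; "ft_force": force on the tool from outside, world axes, zero at the start; "torque": the same for the moment, N m; "grip_width": opening from 0.0 (shut) to 1.0 (fully open).
Only numpy, scipy, OpenCV 4.12 (cv2) and the standard library are available. Lean on these libraries where they do the work, as an engineer would, in place of code of your own. Each camera call takes 0.05 s, during which the arm holds its last target. There are 200 camera calls.

## Working session

There is one attempt and no reset: what is moved stays moved. The work goes in short steps, Python scripts to look and compute and a shell command to move; the robot and the scene stay as the last step left them, time stands still between calls to the robot, and variables do not carry over. Pictures are saved under pics/ and viewed, about 8 in all and at most 12, crops included, and the job is handed in when it is done.

```bash
mkdir -p pics
cat > h.py <<'E'
import numpy as np, cv2
from bench import ctrl, imaging, close_job, finder
from scipy.spatial.transform import Rotation as R
def shot(cam,fn=None):
    d=imaging.get_image(cam)
    if fn: cv2.imwrite('pics/'+fn,d['frame'][:,:,::-1])
    return d
def ray(d,p):
    h,w=d['frame'].shape[:2]
    v=np.linalg.inv(d['intrinsics'])@[p[1]*w,p[0]*h,1]
    T=np.array(d['pose']); return T[:3,3],T[:3,:3]@v
def onz(d,p,z):
    o,v=ray(d,p); return o+v*(z-o[2])/v[2]
def tri(rs):
    A=np.zeros((3,3));b=np.zeros(3)
    for o,v in rs:
        v=v/np.linalg.norm(v);P=np.eye(3)-np.outer(v,v);A+=P;b+=P@o
    x=np.linalg.solve(A,b); return x,[np.linalg.norm(np.cross(x-o,v/np.linalg.norm(v))) for o,v in rs]
def proj(d,X):
    T=np.array(d['pose']);c=T[:3,:3].T@(np.asarray(X)-T[:3,3]);u=d['intrinsics']@c;return u[:2]/u[2]
def toolmove(goal,Rg=None):
    s=ctrl.get_state();r=R.from_rotvec(s['tool_rot'])
    t=r.inv().apply(np.array(goal)-s['position'])*100
    a=np.zeros(3) if Rg is None else np.degrees((r.inv()*Rg).as_rotvec())
    return t.round(2),a.round(1)
E
python3 - <<'E'
from h import *
np.set_printoptions(precision=3,suppress=True)
ims=[]
for c in ['scene','side','wrist']:
    d=shot(c,c+'0.png');print(c,d['pose'][:3,3])
    for n in ['pendant_mid','tray','cell','door_handle','door_hinge','plunger_top','pointer','fixture','sucker']:
        for q in finder.spot_point(n,c)[:4]:
            h=q['point'];z={'pendant_mid':.017,'door_handle':.265,'door_hinge':.265,'plunger_top':.13}.get(n,0)
            print(n,round(q['conf'],2),(h*np.array([420,560])).round(0),onz(d,h,z))
    ims.append(d['frame'])
cv2.imwrite('pics/all.png',cv2.resize(np.vstack([np.hstack(ims[:2]),np.hstack([ims[2],ims[2]*0])]),(800,600))[:,:,::-1])
print(ctrl.get_state())
E
```

```text
scene [ 0.187 -0.189  1.375]
pendant_mid 0.79 [357. 360.] [ 0.271 -0.382  0.017]
pendant_mid 0.61 [215. 283.] [ 0.586 -0.033  0.017]
pendant_mid 0.58 [141. 302.] [ 0.844 -0.002  0.017]
tray 0.85 [266. 386.] [ 0.55  -0.378  0.   ]
door_handle 0.45 [209. 346.] [ 0.584 -0.205  0.265]
door_hinge 0.77 [121. 240.] [0.722 0.144 0.265]
pointer 0.8 [265. 284.] [ 0.443 -0.089  0.   ]
fixture 0.74 [244. 322.] [ 0.546 -0.175  0.   ]
fixture 0.7 [268. 282.] [ 0.434 -0.086  0.   ]
sucker 0.79 [210. 347.] [ 0.677 -0.212  0.   ]
side [0.815 0.09  1.02 ]
pendant_mid 0.93 [349. 242.] [ 0.84  -0.004  0.017]
pendant_mid 0.92 [117. 231.] [ 0.265 -0.381  0.017]
pendant_mid 0.63 [249. 279.] [ 0.57  -0.046  0.017]
tray 0.7 [193. 185.] [ 0.548 -0.373  0.   ]
door_handle 0.75 [207. 346.] [0.481 0.07  0.265]
door_hinge 0.7 [332. 328.] [0.73  0.148 0.265]
fixture 0.55 [224. 245.] [ 0.546 -0.168  0.   ]
sucker 0.6 [254. 209.] [ 0.669 -0.211  0.   ]
sucker 0.21 [327. 330.] [0.687 0.167 0.   ]
wrist [0.651 0.069 0.385]
pendant_mid 0.95 [181. 466.] [ 0.836 -0.003  0.017]
pendant_mid 0.56 [221. 209.] [ 0.576 -0.046  0.017]
fixture 0.56 [323. 194.] [ 0.55  -0.174  0.   ]
sucker 0.61 [348. 297.] [ 0.669 -0.208  0.   ]
{'time': 1.5, 'joint_positions': array([ 0.014,  0.321, -0.07 ,  1.451,  0.023,  1.371, -0.057]), 'qd': array([-0.001, -0.001,  0.002, -0.002, -0.   ,  0.001,  0.001]), 'joint_torque': array([  0.001, -49.109,  -0.402, -31.276,  -0.064,   0.034,   0.   ]), 'position': array([ 0.65 , -0.   ,  0.245]), 'tool_rot': array([ 2.221,  2.221, -0.   ]), 'ft_force': array([ 0.483, -0.259, -0.052]), 'torque': array([ 0.007, -0.017,  0.012]), 'grip_width': 0.9991299369192926}
```

View pics/all.png

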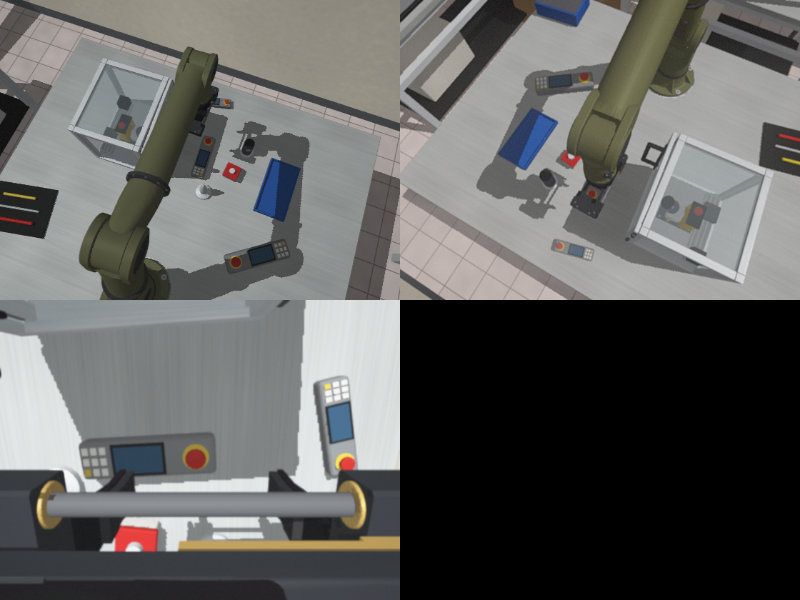

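The collage shows the middle pendant (wrist picture, 147,455, button towards +x) in front of the door. There is a larger one near the base and a small one at far right. The tray is at scene (275,190), and the cell is to its left with the hinge far from the robot. Next I'll get the yaws from the masks.

Run:
```python
from h import *
np.set_printoptions(precision=3,suppress=True)
D={}
def rect(n,c,z,near=None):
    if c not in D: D[c]=shot(c)
    d=D[c]
    for q in finder.trace(n,c):
        m=q['region'].astype(np.uint8)
        cs=max(cv2.findContours(m,0,2)[0],key=cv2.contourArea).reshape(-1,2)
        P=np.array([onz(d,[(p[1]+.5)/420,(p[0]+.5)/560],z)[:2] for p in cs]).astype(np.float32)*1000
        (cx,cy),(w,h),a=cv2.minAreaRect(P)
        if w<h: w,h,a=h,w,a+90
        print(n,c,round(q['conf'],2),'ctr',round(cx),round(cy),'size',round(w),round(h),'yaw of long',round(a,1))
rect('pendant_mid','wrist',.034)
rect('pendant_mid','side',.034)
rect('tray','scene',.015); rect('tray','side',.015)
r=[]
for c in ['scene','side']:
    q=finder.spot_point('cell',c); print(c,'cell',q[:2] and [(x['conf'],onz(D[c],x['point'],0)) for x in q[:2]])
    for n,z in [('cell',.33),('guard_door',.3)]: rect(n,c,z)
A={c:finder.spot_point('door_hinge',c)[0]['point'] for c in ['scene','side']}
print('hinge',tri([ray(D[c],A[c]) for c in A]))
cv2.imwrite('pics/side1.png',cv2.resize(D['side']['frame'][150:400,250:550],(800,667))[:,:,::-1][:600])
```

```text
pendant_mid wrist 0.97 ctr 578 -38 size 186 60 yaw of long 3.3
pendant_mid wrist 0.74 ctr 831 2 size 135 46 yaw of long 104.2
pendant_mid side 0.85 ctr 839 2 size 136 44 yaw of long 104.2
pendant_mid side 0.72 ctr 278 -373 size 251 98 yaw of long 125.7
tray scene 0.67 ctr 551 -380 size 248 138 yaw of long 178.7
tray scene 0.28 ctr 740 221 size 274 30 yaw of long 3.9
tray side 0.7 ctr 557 -376 size 241 137 yaw of long 179.0
scene cell [(0.17, array([ 0.678, -0.208,  0.   ]))]
cell scene 0.67 ctr 538 257 size 361 284 yaw of long 1.7
guard_door scene 0.83 ctr 585 132 size 299 25 yaw of long 3.8
side cell []
cell side 0.73 ctr 586 236 size 331 330 yaw of long 92.5
guard_door side 0.72 ctr 581 106 size 332 70 yaw of long 4.0
hinge (array([0.725, 0.151, 0.27 ]), [np.float64(0.0051339430778351925), np.float64(0.005133943077835111)])
```

View pics/side1.png

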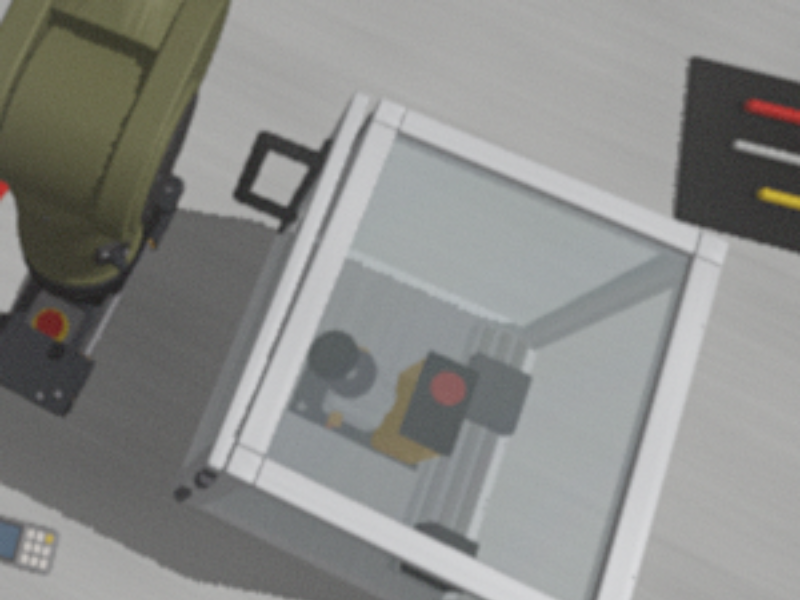

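The side crop shows a loop handle at (265,140), the lubricator knob at (335,355) and the door shut or nearly so, with the front at about 4° yaw. I'll now go above the pendant and turn the jaws across its width.

```bash
python3 -m jog '[[[-2.1,-3.7,3,0,0,0,8.7],[-2.1,-3.6,3,0,0,0,8.7],[0,0,0,0,0,8,8.7],[0,0,0,0,0,8,8.7],[0,0,0,0,0,8,8.7],[0,0,0,0,0,8,8.7],[0,0,0,0,0,8,8.7],[0,0,0,0,0,8,8.7],[0,0,0,0,0,8,8.7],[0,0,0,0,0,8,8.7],[0,0,0,0,0,8,8.7],[0,0,0,0,0,8,8.7]]]' 40
python3 -m jog '[[[0,0,3,0,0,6.7,8.7],[0,0,0,0,0,0,8.7]]]'
python3 - <<'E'
from h import *
np.set_printoptions(precision=3,suppress=True)
d=shot('wrist','w2.png')
for q in finder.trace('pendant_mid','wrist'):
    m=q['region'].astype(np.uint8)
    cs=max(cv2.findContours(m,0,2)[0],key=cv2.contourArea).reshape(-1,2)
    P=np.array([onz(d,[(p[1]+.5)/420,(p[0]+.5)/560],.034)[:2] for p in cs]).astype(np.float32)*1000
    print(q['conf'],cv2.minAreaRect(P))
for q in finder.spot_point('pendant_mid','wrist'): print(q['conf'],onz(d,q['point'],.017))
s=ctrl.get_state();print(s['joint_positions'],s['position'],R.from_rotvec(s['tool_rot']).as_matrix())
E
```

```text
time: 3.45
position: [0.5795, -0.0406, 0.1867]
tool_rot: [3.13, 0.265, 0.0]
ft_force: [-0.7, -0.1, -0.6]
grip_width: 1.002
time: 3.65
position: [0.577, -0.0405, 0.1533]
tool_rot: [-3.14, -0.09, 0.01]
ft_force: [-0.5, 0.1, -0.1]
grip_width: 1.001
0.97 ((598.9728393554688, -40.75782012939453), (142.851318359375, 54.61587142944336), 3.215345859527588)
0.73 [ 0.572 -0.043  0.017]
[-0.052  0.232  0.088  1.742 -0.022  1.168 -1.469] [ 0.58  -0.041  0.157] [[ 0.998  0.06   0.001]
 [ 0.06  -0.998 -0.   ]
 [ 0.     0.    -1.   ]]
```

View pics/w2.png

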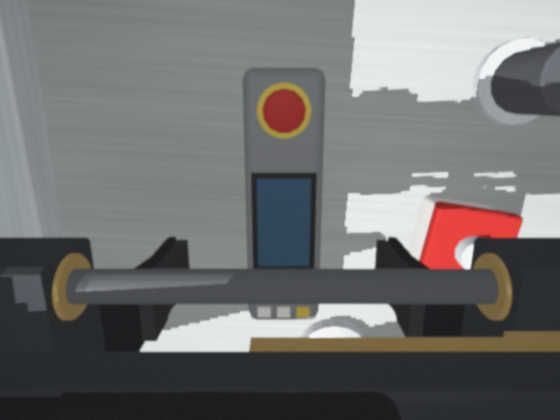

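The jaws straddle the pendant (button at 284,110), with the fixture just right of the right finger and clear of it. Descending.

```bash
python3 -m jog '[[[-0.3,0,4,0,0,0,8.7],[0,0,4,0,0,0,8.7],[0,0,3,0,0,0,8.7],[0,0,1.5,0,0,0,8.7],[0,0,0,0,0,0,5],[0,0,0,0,0,0,5],[0,0,0,0,0,0,5],[0,0,0,0,0,0,5],[0,0,0,0,0,0,5],[0,0,0,0,0,0,5]]]' 40
```

```text
time: 4.8
position: [0.5775, -0.0413, 0.0329]
tool_rot: [3.14, 0.09, 0.004]
ft_force: [-0.3, -0.6, 5.6]
grip_width: 0.641
```

```bash
python3 -m jog '[[[0,0,0,0,0,0,4.5],[0,0,0,0,0,0,4.5],[0,0,-2,0,0,0,4.5],[0,0,-4,0,0,0,4.5],[0,0,-4,0,0,0,4.5],[0,0,-4,0,0,0,4.5],[0,0,-4,0,0,0,4.5],[0,0,0,0,0,0,4.5]]]' 40
python3 - <<'E'
from h import *
r=R.from_matrix(np.array([[np.cos(a:=np.radians(-1.1)),np.sin(a),0],[np.sin(a),-np.cos(a),0],[0,0,-1]]))
print(toolmove([.554,-.377,.22],r))
E
```

```text
time: 5.6
position: [0.5794, -0.0408, 0.2171]
tool_rot: [3.14, 0.091, 0.016]
ft_force: [1.0, 0.1, -4.8]
grip_width: 0.638
(array([-4.47, 33.42, -0.33]), array([-0. , -0.6,  4.4]))
```

```bash
python3 -m jog '[[[-0.4,2,0,0,0,0.4,4.5],[-0.4,3,0,0,0,0.4,4.5],[-0.4,3.5,0,0,0,0.4,4.5],[-0.4,3.5,0,0,0,0.4,4.5],[-0.4,3.5,0,0,0,0.4,4.5],[-0.4,3.5,0,0,0,0.4,4.5],[-0.4,3.5,0,0,0,0.4,4.5],[-0.4,3.5,0,0,0,0.4,4.5],[-0.4,3,0,0,0,0.4,4.5],[-0.4,2.5,0,0,0,0.4,4.5],[-0.4,1.9,0,0,0,0.4,4.5],[0,0,0,0,0,0,4.5]]]'
python3 -m jog '[[[0,0,4,0,0,0,4.5],[0,0,4,0,0,0,4.5],[0,0,3,0,0,0,4.5],[0,0,0,0,0,0,4.5],[0,0,0,0,0,0,4.5]]]'
python3 - <<'E'
from h import *
np.set_printoptions(precision=3,suppress=True)
d=shot('scene');e=shot('side');w=shot('wrist')
for c,k in [('scene',d),('side',e),('wrist',w)]:
    for q in finder.spot_point('tray',c): print(c,q['conf'],onz(k,q['point'],0))
cv2.imwrite('pics/t3.png',np.hstack([cv2.resize(e['frame'][80:300,60:320],(400,338)),cv2.resize(w['frame'],(400,338))])[:,:,::-1])
s=ctrl.get_state();print(s['joint_positions'],s['position'],s['ft_force'])
print(toolmove([.554,-.377,.04]))
E
```

```text
time: 6.8
position: [0.5372, -0.3793, 0.2091]
tool_rot: [3.14, -0.039, -0.007]
ft_force: [-1.1, -0.6, -4.8]
grip_width: 0.638
time: 7.3
position: [0.5404, -0.3745, 0.1009]
tool_rot: [-3.14, 0.028, 0.002]
ft_force: [0.1, 0.1, -4.4]
grip_width: 0.639
scene 0.71 [ 0.548 -0.386  0.   ]
side 0.79 [ 0.55  -0.373  0.   ]
[ 0.346  0.441  0.285  1.6   -0.134  1.117 -0.926] [ 0.541 -0.376  0.103] [-0.63  -0.382 -4.6  ]
(array([1.26, 0.04, 6.35]), array([0., 0., 0.]))
```

View pics/t3.png

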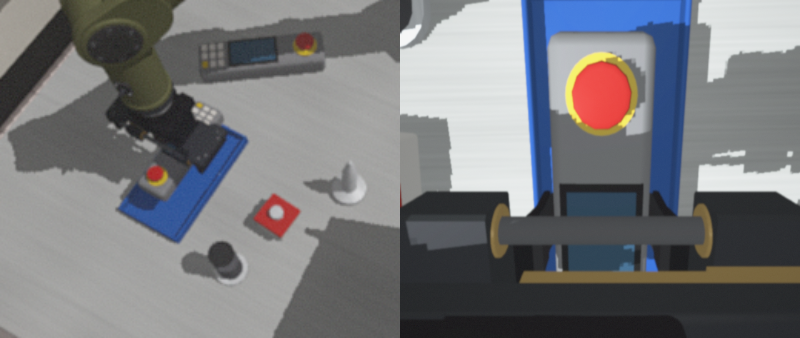

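The wrist view shows the pendant level over the tray, with the tray's centre about 5 mm to the right (607 against 601). I'll correct for that, lower and release with a small opening.

```bash
python3 -m jog '[[[1.2,0.4,3,0,0,0,4.5],[0,0,1.5,0,0,0,4.5],[0,0,0.8,0,0,0,4.5],[0,0,0.5,0,0,0,4.5],[0,0,0,0,0,0,4.5],[0,0,0,0,0,0,4.5]]]'
```

```text
time: 8.2
position: [0.5525, -0.3803, 0.0445]
tool_rot: [3.141, -0.031, 0.002]
ft_force: [-0.7, 0.4, -4.6]
grip_width: 0.638
```

```bash
python3 -m jog '[[[0,0,0.4,0,0,0,4.5],[0,0,0,0,0,0,4.5],[0,0,0,0,0,0,4.5]]]'
```

```text
time: 8.5
position: [0.5523, -0.3799, 0.0398]
tool_rot: [3.141, -0.03, 0.0]
ft_force: [-0.2, 0.6, -5.0]
grip_width: 0.64
```

```bash
python3 -m jog '[[[0,0,0.2,0,0,0,4.5],[0,0,0,0,0,0,4.5],[0,0,0,0,0,0,4.5]]]'; python3 -m jog '[[[0,0,0.2,0,0,0,4.5],[0,0,0,0,0,0,4.5],[0,0,0,0,0,0,4.5]]]'
```

```text
time: 8.8
position: [0.5527, -0.3801, 0.038]
tool_rot: [3.141, -0.03, 0.002]
ft_force: [-0.1, 0.4, -2.7]
grip_width: 0.64
time: 9.1
position: [0.5527, -0.3801, 0.038]
tool_rot: [3.141, -0.03, 0.002]
ft_force: [-2.9, 3.0, 7.6]
grip_width: 0.642
```

```bash
python3 -m jog '[[[0,0,0,0,0,0,7.2],[0,0,0,0,0,0,7.2],[0,0,0,0,0,0,7.2],[0,0,0,0,0,0,7.2],[0,0,-2,0,0,0,7.2],[0,0,-4,0,0,0,7.2],[0,0,-5,0,0,0,7.2],[0,0,-5,0,0,-8,7.2],[0,0,-5,0,0,-8,7.2],[0,0,-5,0,0,-8,7.2],[0,0,-5,0,0,-8,7.2],[0,0,-5,0,0,-8,7.2]]]'
python3 -m jog '[[[0,0,0,0,0,-8,8.7],[0,0,0,0,0,-8,8.7],[0,0,0,0,0,-8,8.7],[0,0,0,0,0,-8,8.7],[0,0,0,0,0,-8,8.7],[0,0,0,0,0,-8,8.7],[0,0,0,0,0,-8,8.7],[0,0,0,0,0,0,8.7]]]'
python3 - <<'E'
from h import *
np.set_printoptions(precision=3,suppress=True)
e=shot('side','s4.png')
u=np.array([np.cos(y:=np.radians(3.9)),np.sin(y),0])
print(toolmove([.485,.03,.40],R.from_matrix(np.array([[-u[1],u[0],0],u,[0,0,-1]]).T)))
s=ctrl.get_state();print(s['joint_positions'],s['position'])
for c in ['side','scene']:
    if c=='scene': e=shot(c)
    for q in finder.spot_point('pendant_mid',c): print(c,q['conf'],onz(e,q['point'],.022))
E
```

```text
time: 10.3
position: [0.5519, -0.3798, 0.3978]
tool_rot: [2.959, 1.054, 0.001]
ft_force: [0.9, -0.3, -0.0]
grip_width: 0.823
time: 11.1
position: [0.5522, -0.38, 0.3954]
tool_rot: [-2.124, -2.315, -0.0]
ft_force: [-0.2, 0.1, 0.1]
grip_width: 0.999
(array([41.41, -3.32, -0.46]), array([-0. , -0. ,  0.8]))
[ 0.508  0.347  0.081  1.123 -0.028  1.673  0.663] [ 0.552 -0.38   0.395]
side 0.75 [ 0.549 -0.38   0.022]
side 0.65 [ 0.84  -0.003  0.022]
side 0.64 [ 0.272 -0.372  0.022]
scene 0.68 [ 0.826 -0.001  0.022]
scene 0.67 [ 0.27  -0.371  0.022]
```

View pics/s4.png

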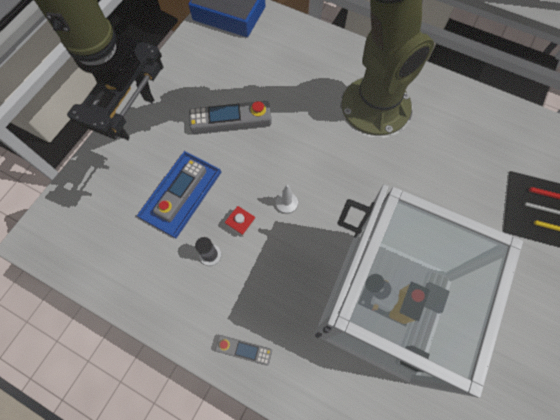

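The side picture shows the pendant flat in the tray (180,190), screen up, with the bystanders standing. The handle bar's top is at (349,204), the door's top edge runs about (391,189) to (338,322), and the knob is at (378,287).

```bash
python3 -m jog '[[[4,-0.3,0,0,0,0.8,8.7],[5,-0.3,0,0,0,0,8.7],[5,-0.4,0,0,0,0,8.7],[5,-0.4,0,0,0,0,8.7],[5,-0.4,0,0,0,0,8.7],[5,-0.4,0,0,0,0,8.7],[5,-0.4,0,0,0,0,8.7],[4,-0.3,0,0,0,0,8.7],[2,-0.3,0,0,0,0,8.7],[0,0,0,0,0,0,8.7]]]'
python3 - <<'E'
from h import *
np.set_printoptions(precision=3,suppress=True)
e=shot('side');k=shot('scene');w=shot('wrist','w5.png')
f=lambda d,c,r,z:onz(d,[(r+.5)/420,(c+.5)/560],z)
print('bar',f(e,348,204,.29),f(e,341,227,.16),'edge',f(e,391,189,.33),f(e,338,322,.33),'knob',f(e,378,287,.13))
for n in ['door_handle','door_hinge','plunger_top']:
    rs=[]
    for c,d in [('side',e),('scene',k),('wrist',w)]:
        for q in finder.spot_point(n,c)[:1]:
            rs.append(ray(d,q['point']));print(n,c,q['conf'],onz(d,q['point'],.13 if n[0]=='p' else .265))
    if len(rs)>1: print(tri(rs))
for n,z in [('guard_door',.325)]:
  for c,d in [('side',e),('scene',k)]:
    for q in finder.trace(n,c)[:1]:
        m=q['region'].astype(np.uint8)
        cs=max(cv2.findContours(m,0,2)[0],key=cv2.contourArea).reshape(-1,2)
        P=np.array([f(d,p[0],p[1],z)[:2] for p in cs]).astype(np.float32)*1000
        print(n,c,cv2.boxPoints(cv2.minAreaRect(P)).tolist())
s=ctrl.get_state();print(s['joint_positions'],s['position'])
E
```

```text
time: 12.3
position: [0.4906, 0.0199, 0.3962]
tool_rot: [2.134, 2.305, 0.002]
ft_force: [-0.4, -0.8, 0.0]
grip_width: 0.999
bar [0.485 0.073 0.29 ] [0.488 0.08  0.16 ] edge [0.433 0.135 0.33 ] [0.714 0.152 0.33 ] knob [0.57  0.218 0.13 ]
door_handle side 0.74 [ 0.619 -0.259  0.265]
door_handle wrist 0.62 [0.478 0.071 0.265]
(array([0.618, 0.026, 0.736]), [np.float64(0.140778090058453), np.float64(0.1407780900584527)])
door_hinge side 0.89 [0.726 0.149 0.265]
guard_door side [[428.7869567871094, 128.0353546142578], [433.6976013183594, 61.919097900390625], [748.7764892578125, 85.3209228515625], [743.8658447265625, 151.4371795654297]]
[ 0.129 -0.04  -0.207  1.561 -0.008  1.62  -0.006] [0.491 0.016 0.396]
```

View pics/w5.png

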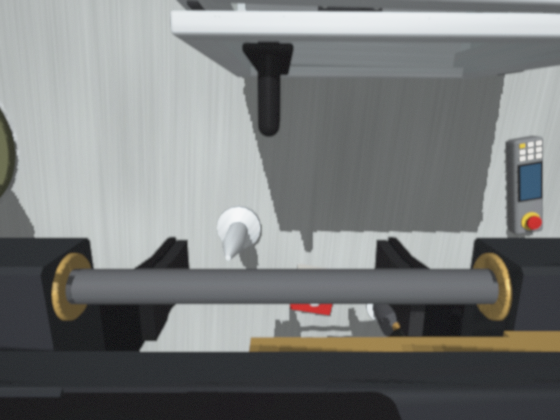

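The wrist view shows the handle's arm (269,60) running to the bar's top end at about (269,122), with the door parallel to the image rows, so the jaws are aligned.

Run:
```python
from h import *
np.set_printoptions(precision=3,suppress=True)
w=imaging.get_image('wrist');f=lambda d,c,r,z:onz(d,[(r+.5)/420,(c+.5)/560],z)
print(f(w,269,122,.295),f(w,269,135,.295),f(w,175,33,.325),f(w,259,65,.325))
s=ctrl.get_state();M=R.from_rotvec(s['tool_rot']).as_matrix();print(M[:,1],w['pose'][:3,3])
print(toolmove([.482,.074,.36]))
```

```text
[0.48  0.074 0.295] [0.481 0.066 0.295] [0.429 0.117 0.325] [0.474 0.105 0.325]
[0.997 0.071 0.   ] [0.487 0.084 0.536]
(array([ 5.87, -0.51,  3.55]), array([0., 0., 0.]))
```

```bash
python3 -m jog '[[[3,-0.5,0,0,0,0,8.7],[2.8,-0.1,0,0,0,0,8.7],[0,0,4,0,0,0,8.7],[0,0,4,0,0,0,6],[0,0,3.2,0,0,0,4],[0,0,0,0,0,0,2],[0,0,0,0,0,0,0],[0,0,0,0,0,0,0],[0,0,0,0,0,0,0],[0,0,0,0,0,0,0],[0,0,0,0,0,0,0]]]' 20
```

```text
time: 14.15
position: [0.4815, 0.0733, 0.2844]
tool_rot: [2.14, 2.299, 0.002]
ft_force: [-0.1, -0.7, 0.1]
grip_width: 0.359
```

```bash
python3 -m jog '[[[0,0,0,0,0,0,0],[0,0,0,0,0,0,0],[0,0,0,0,0,0,0],[-1.3,0.32,0,0,0,-3,0],[-1.3,0.32,0,0,0,-3,0],[-1.3,0.32,0,0,0,-3,0],[0,0,0,0,0,0,0]]]' 20
```

```text
time: 14.85
position: [0.4949, 0.0328, 0.2836]
tool_rot: [-1.957, -2.457, 0.005]
ft_force: [-4.8, -3.0, 3.9]
grip_width: 0.158
```

```bash
python3 -m jog '[[[-2.58,0.66,0,0,0,-6,0],[-2.58,0.66,0,0,0,-6,0],[-2.58,0.66,0,0,0,-6,0],[-2.58,0.66,0,0,0,-6,0],[-2.58,0.66,0,0,0,-6,0],[-2.58,0.66,0,0,0,-6,0],[0,0,0,0,0,0,0]]]'
python3 -m jog '[[[-2.58,0.66,0,0,0,-6,0],[-2.58,0.66,0,0,0,-6,0],[-2.58,0.66,0,0,0,-6,0],[-2.58,0.66,0,0,0,-6,0],[-2.58,0.66,0,0,0,-6,0],[0,0,0,0,0,0,0]]]'
```

```text
time: 15.55
position: [0.6051, -0.0799, 0.2836]
tool_rot: [1.095, 2.941, 0.006]
ft_force: [1.0, 2.2, 1.2]
grip_width: 0.154
time: 16.15
position: [0.7324, -0.1091, 0.283]
tool_rot: [0.29, 3.126, 0.009]
ft_force: [0.7, 5.2, 1.6]
grip_width: 0.154
```

```bash
python3 -m jog '[[[-2.58,0.66,0,0,0,-6,0],[-2.58,0.66,0,0,0,-6,0],[-2.58,0.66,0,0,0,-6,0],[-1.3,0.32,0,0,0,-3,0],[0,0,0,0,0,0,0],[0,0,0,0,0,0,0]]]'
python3 - <<'E'
from h import *
np.set_printoptions(precision=3,suppress=True)
e=shot('side','s6.png')
for q in finder.spot_point('plunger_top','side')[:2]:print(q['conf'],q['point']*np.array([420,560]),onz(e,q['point'],.13))
s=ctrl.get_state();print(s['joint_positions'],s['position'],s['tool_rot'],s['ft_force'])
E
```

```text
time: 16.75
position: [0.8201, -0.0909, 0.283]
tool_rot: [0.281, -3.128, -0.009]
ft_force: [-2.1, 6.5, 0.9]
grip_width: 0.155
[ 0.184  0.745 -0.24   0.766  0.157  1.647  1.767] [ 0.82  -0.091  0.283] [ 0.281 -3.127 -0.009] [-1.546  6.459  0.159]
```

View pics/s6.png

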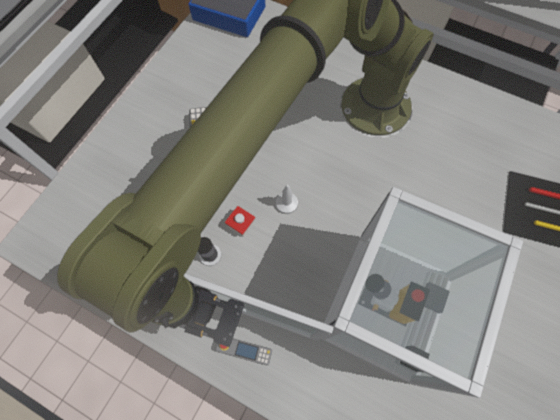

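The door stands wide open, with its top edge from (335,325) to (190,277), clear of the bystanders and the small pendant. I'll release, lift and go to the front of the cell.

```bash
python3 -m jog '[[[0,0,0,0,0,0,3.5],[0,0,0,0,0,0,3.5],[0,0,0,0,0,0,3.5],[0,0,0,0,0,0,3.5],[0,0,-3,0,0,0,3.5],[0,0,-4,0,0,0,3.5],[0,0,-4,0,0,0,3.5],[4.5,2,-1,0,0,0,2],[4.5,2,0,0,0,0,0],[4.5,2,0,0,0,0,0],[4.5,2,0,0,0,0,0],[4.5,2,0,0,0,0,0]]]'
python3 -m jog '[[[0,0,0,0,0,8,0],[0,0,0,0,0,8,0],[0,0,0,0,0,8,0],[0,0,0,0,0,8,0],[0,0,0,0,0,8,0],[0,0,0,0,0,8,0],[0,0,0,0,0,8,0],[0,0,0,0,0,8,0],[0,0,0,0,0,8,0],[0,0,0,0,0,8,0],[0,0,0,0,0,8,0],[0,0,0,0,0,8,0]]]'
python3 -m jog '[[[0,0,0,0,8,0,0],[0,0,0,0,8,0,0],[0,0,0,0,8,0,0],[0,0,0,0,8,0,0],[0,0,0,0,8,0,0],[0,0,0,0,0,0,0]]]'
cat >> h.py <<'E'
def lean(deg,yaw=4.0):
    y=np.radians(yaw);t=np.radians(deg);u=np.array([np.cos(y),np.sin(y),0]);n=np.array([np.sin(y),-np.cos(y),0])
    z=-(np.sin(t)*n+np.cos(t)*np.array([0,0,1]));return R.from_matrix(np.array([np.cross(u,z),u,z]).T)
E
python3 - <<'E'
from h import *
np.set_printoptions(precision=3,suppress=True)
s=ctrl.get_state();print(s['joint_positions'],s['position'],s['grip_width'])
print(toolmove([.58,.06,.29],lean(40)))
E
```

```text
time: 18.05
position: [0.5912, -0.04, 0.4028]
tool_rot: [-0.274, 3.129, -0.0]
ft_force: [0.8, -0.3, 2.0]
grip_width: 0.054
time: 19.25
position: [0.5932, -0.0404, 0.4031]
tool_rot: [2.148, 2.292, 0.001]
ft_force: [0.5, 0.0, 0.3]
grip_width: 0.003
time: 19.85
position: [0.5928, -0.0455, 0.3984]
tool_rot: [-1.753, -1.86, -0.631]
ft_force: [-0.4, -1.1, -1.2]
grip_width: 0.007
[ 0.452  0.335 -0.103  1.29  -0.612  1.796  0.353] [ 0.593 -0.046  0.398] 0.0066777821435199955
(array([ 1.14, -0.55, 15.13]), array([-0. , -0.1, -0.6]))
```

```bash
python3 -m jog '[[[0.3,-0.15,4,0,0,0,0],[0.3,-0.15,4,0,0,0,0],[0.3,-0.15,3.5,0,0,0,0],[0.2,-0.1,3.5,0,0,-0.6,0],[0,0,0,0,0,0,0]]]'
python3 - <<'E'
from h import *
np.set_printoptions(precision=3,suppress=True)
rs=[]
for c in ['wrist','side','scene']:
    w=shot(c,c+'7.png')
    for q in finder.spot_point('plunger_top',c)[:2]:print(c,q['conf'],q['point']*np.array([420,560]),onz(w,q['point'],.13))
s=ctrl.get_state();print(s['joint_positions'],s['position'],s['ft_force'])
E
```

```text
time: 20.35
position: [0.5774, 0.0702, 0.2929]
tool_rot: [-1.725, -1.887, -0.631]
ft_force: [0.2, 0.3, 0.0]
grip_width: 0.005
wrist 0.56 [183.498 281.008] [0.566 0.203 0.13 ]
side 0.3 [188.202 177.184] [ 0.579 -0.338  0.13 ]
scene 0.43 [184.716 203.504] [0.557 0.203 0.13 ]
scene 0.19 [119.28  237.496] [0.789 0.193 0.13 ]
[ 0.355  0.271 -0.167  1.574 -0.626  1.518  0.377] [0.581 0.063 0.296] [-0.1    0.084  0.587]
```

View pics/wrist7.png

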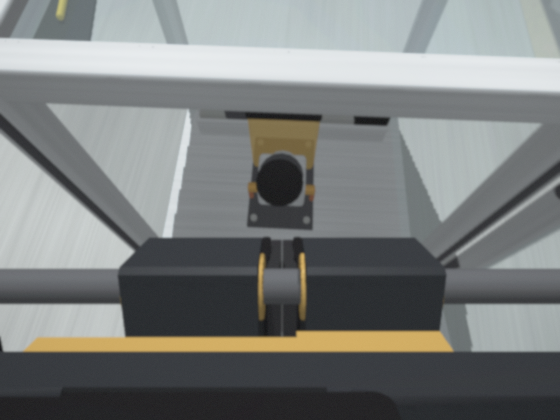

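Knob at (280,180), with the closed fingertips in line at column 282; the front's top beam lies above at rows 45–115. I'll lean 12° more for clearance and approach.

Run:
```python
from h import *
np.set_printoptions(precision=3,suppress=True)
K=np.array([.565,.203,.13]);ax=-lean(40).as_matrix()[:,2];L=lean(52);z=L.as_matrix()[:,2]
print(ax,'in tool',L.inv().apply(-ax))
s=ctrl.get_state()
for o in (.05,.02,0): print(o,(L.inv().apply(K+ax*o-.022*z-s['position'])*100).round(2))
print(toolmove([0,0,0],L)[1])
```

```text
[ 0.045 -0.641  0.766] in tool [-0.208 -0.     0.978]
0.05 [-3.43 -0.64 14.22]
0.02 [-4.05 -0.64 17.15]
0 [-4.47 -0.64 19.11]
[ 0.  12.1  0.7]
```

```bash
python3 -m jog '[[[0,0,0,0,6,0.3,0],[0,0,0,0,6,0.3,0],[-1.2,-0.2,3.5,0,0,0,0],[-1.2,-0.2,3.5,0,0,0,0],[-1,-0.2,3.5,0,0,0,0],[-0.4,0,3.5,0,0,0,0],[-0.3,0,2,0,0,0,0],[0,0,0,0,0,0,0],[0,0,0,0,0,0,0]]]' 30
python3 - <<'E'
from h import *
np.set_printoptions(precision=3,suppress=True)
a=shot('scene');b=shot('side');w=shot('wrist')
cv2.imwrite('pics/k8.png',np.hstack([cv2.resize(b['frame'][210:350,300:480],(450,350)),cv2.resize(w['frame'],(350,350))])[:,:,::-1])
K=np.array([.565,.203,.13]);ax=-lean(40).as_matrix()[:,2];L=lean(52);z=L.as_matrix()[:,2]
s=ctrl.get_state();print(s['joint_positions'],s['position'],s['ft_force'])
rr=R.from_rotvec(s['tool_rot'])
print((rr.inv().apply(K-.022*z-s['position'])*100).round(2), (L.inv()*rr).as_rotvec())
for q in finder.spot_point('plunger_top','wrist')[:1]:print(q['conf'],q['point']*np.array([420,560]),onz(w,q['point'],.13))
E
```

```text
time: 21.55
position: [0.5679, 0.1638, 0.165]
tool_rot: [-1.609, -1.729, -0.786]
ft_force: [-0.5, -0.7, 1.1]
grip_width: 0.007
[ 0.331  0.411 -0.229  1.792 -0.839  1.288  0.574] [0.568 0.163 0.165] [ 0.031 -0.349 -0.555]
[-0.33 -0.07  3.14] [-0.001 -0.001 -0.002]
0.88 [241.206 281.288] [0.566 0.203 0.13 ]
```

View pics/k8.png

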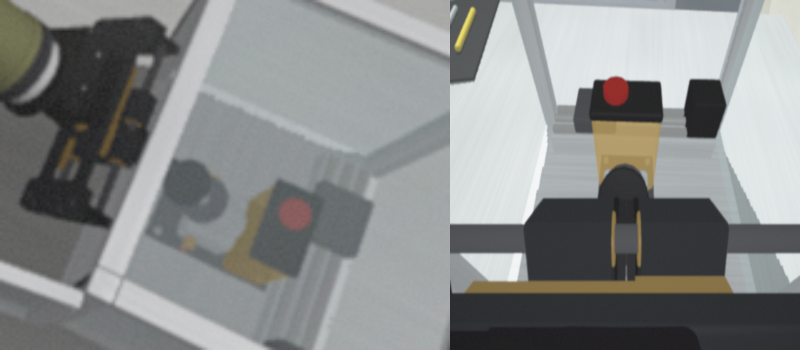

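The wrist view shows the fingertips pointing at the middle of the knob (tilted face at 625,190), and the side view shows the gripper clear of the frame. Pressing along the plunger axis.

```bash
python3 -m jog '[[[-0.1,-0.1,1.2,0,0,0,0],[-0.1,0,1.2,0,0,0,0],[-0.1,0,0.5,0,0,0,0],[-0.1,0,0.5,0,0,0,0],[-0.1,0,0.5,0,0,0,0],[0,0,0,0,0,0,0]]]'
python3 -m jog '[[[-0.1,0,0.4,0,0,0,0],[-0.1,0,0.4,0,0,0,0],[-0.1,0,0.4,0,0,0,0],[0,0,0,0,0,0,0]]]'
```

```text
time: 22.35
position: [0.5642, 0.1921, 0.1368]
tool_rot: [-1.607, -1.728, -0.785]
ft_force: [-2.3, -5.9, 6.9]
grip_width: 0.004
time: 22.75
position: [0.5639, 0.1994, 0.128]
tool_rot: [-1.607, -1.728, -0.786]
ft_force: [-2.2, -7.5, 10.5]
grip_width: 0.006
```

```bash
python3 -m jog '[[[-0.1,0,0.4,0,0,0,0],[0,0,0,0,0,0,0]]]'; python3 -m jog '[[[-0.05,0,0.25,0,0,0,0],[0,0,0,0,0,0,0]]]'
```

```text
time: 22.95
position: [0.564, 0.2005, 0.1265]
tool_rot: [-1.606, -1.727, -0.787]
ft_force: [-6.5, -14.5, 19.4]
grip_width: 0.005
time: 23.15
position: [0.5641, 0.2006, 0.1263]
tool_rot: [-1.606, -1.727, -0.788]
ft_force: [-10.1, -22.6, 29.0]
grip_width: 0.006
```

Bottomed: the force rose to 38 N with no more travel. Ease slightly, hold 0.8 s, then back out slowly.

```bash
python3 -m jog '[[[0,0,-0.2,0,0,0,0],[0,0,0,0,0,0,0],[0,0,0,0,0,0,0],[0,0,0,0,0,0,0],[0,0,0,0,0,0,0],[0,0,0,0,0,0,0],[0,0,0,0,0,0,0],[0,0,0,0,0,0,0]]]'
python3 -m jog '[[[0.1,0,-0.5,0,0,0,0],[0.1,0,-0.6,0,0,0,0],[0.1,0,-0.7,0,0,0,0],[0.1,0,-0.7,0,0,0,0],[0.1,0,-0.7,0,0,0,0],[0.2,0,-1,0,0,0,0],[0.2,0,-1,0,0,0,0],[0.3,0,-2,0,0,0,0],[0,0,0,0,0,0,0]]]'
python3 - <<'E'
from h import *
w=shot('wrist')
for q in finder.spot_point('plunger_top','wrist')[:1]:print(q['conf'],q['point']*np.array([420,560]),onz(w,q['point'],.13))
E
```

```text
time: 23.95
position: [0.564, 0.2005, 0.1264]
tool_rot: [-1.606, -1.727, -0.788]
ft_force: [-7.3, -15.6, 22.0]
grip_width: 0.006
time: 24.85
position: [0.5684, 0.1511, 0.1777]
tool_rot: [-1.612, -1.729, -0.788]
ft_force: [1.0, 0.0, 0.0]
grip_width: 0.006
0.67 [233.688 280.784] [0.56503311 0.20423636 0.13      ]
```

```bash
python3 -m jog '[[[0,0,-3.5,0,0,0,0],[0,0,-4,0,0,0,0],[0,0,-4,0,0,0,0],[0,0,-4,0,0,0,0],[0,0,0,0,-8,0,0],[0,0,0,0,-8,0,0],[0,0,0,0,-8,0,0],[0,0,0,0,-8,0,0],[0,0,0,0,-8,0,0],[0,0,0,0,-8,0,0],[0,0,-3,0,-4,0,0],[0,0,-4,0,0,0,0]]]'
python3 -m jog '[[[0,0,-4,0,0,-8,5],[0,0,-3,0,0,-8,5],[0,0,0,0,0,-8,5],[0,0,0,0,0,-8,5],[0,0,0,0,0,-8,5],[0,0,0,0,0,-8,5],[0,0,0,0,0,-8,5],[0,0,0,0,0,-8,5],[0,0,0,0,0,-8,5],[0,0,0,0,0,-8,5],[0,0,0,0,0,-8,5],[0,0,0,0,0,-8,5]]]'
python3 - <<'E'
from h import *
print(toolmove([.82,-.091,.40],R.from_rotvec([.281,-3.127,-.009])),ctrl.get_state()['position'])
E
```

```text
time: 26.15
position: [0.5739, 0.0344, 0.3395]
tool_rot: [-2.126, -2.306, 0.007]
ft_force: [0.5, 0.2, 0.4]
grip_width: 0.003
time: 27.35
position: [0.5756, 0.0304, 0.4104]
tool_rot: [0.29, -3.126, -0.002]
ft_force: [-0.2, -0.3, 0.5]
grip_width: 0.574
(array([-21.8 , -16.44,   0.96]), array([-0.2, -0.1,  0.3])) [0.57555338 0.0304362  0.41038714]
```

```bash
python3 -m jog '[[[-3.5,-2.6,0,0,0,0,5],[-3.7,-2.8,0,0,0,0,5],[-3.7,-2.8,0,0,0,0,5],[-3.7,-2.8,0,0,0,0,5],[-3.7,-2.8,0,0,0,0,5],[-3.5,-2.64,1,0,0,0.3,5],[0,0,0,0,0,0,5],[0,0,0,0,0,0,5]]]'
python3 - <<'E'
from h import *
w=shot('wrist','w9.png')
print(toolmove([.82,-.091,.40],R.from_rotvec([.281,-3.127,-.009])),ctrl.get_state()['position'])
E
```

```text
time: 28.15
position: [0.8179, -0.0914, 0.3943]
tool_rot: [0.272, -3.12, -0.006]
ft_force: [-0.0, 0.6, -0.5]
grip_width: 0.574
(array([-0.33, -0.06, -0.05]), array([-0.1, -0.2, -0.3])) [ 0.81663841 -0.09095156  0.39951335]
```

View pics/w9.png

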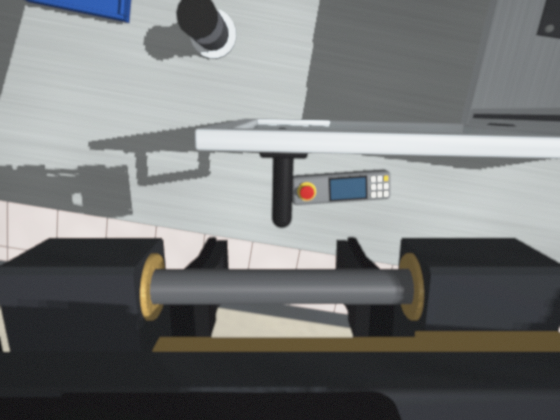

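The wrist view shows the handle arm (283,180) with the bar end at row 224, between the open jaws. Descend, grip, and swing back.

```bash
python3 -m jog '[[[-0.3,0,4,0,0,0,5],[0,0,4,0,0,0,5],[0,0,3.6,0,0,0,4],[0,0,0,0,0,0,0],[0,0,0,0,0,0,0],[0,0,0,0,0,0,0],[0,0,0,0,0,0,0],[0,0,0,0,0,0,0],[0,0,0,0,0,0,0],[0,0,0,0,0,0,0]]]' 20
python3 -m jog '[[[1.32,-0.26,0,0,0,3,0],[1.32,-0.26,0,0,0,3,0],[2.64,-0.44,0,0,0,6,0],[2.64,-0.44,0,0,0,6,0],[2.64,-0.44,0,0,0,6,0],[2.64,-0.44,0,0,0,6,0],[0,0,0,0,0,0,0]]]'
```

```text
time: 29.2
position: [0.82, -0.0909, 0.2905]
tool_rot: [-0.271, 3.125, 0.002]
ft_force: [-1.1, 0.5, 6.1]
grip_width: 0.157
time: 29.9
position: [0.6862, -0.1065, 0.2902]
tool_rot: [0.549, 3.091, 0.005]
ft_force: [0.8, 3.3, 4.1]
grip_width: 0.154
```

```bash
python3 -m jog '[[[2.64,-0.44,0,0,0,6,0],[2.64,-0.44,0,0,0,6,0],[2.64,-0.44,0,0,0,6,0],[2.64,-0.44,0,0,0,6,0],[2.64,-0.44,0,0,0,6,0],[2.64,-0.44,0,0,0,6,0],[0,0,0,0,0,0,0]]]'
python3 -m jog '[[[2.64,-0.44,0,0,0,6,0],[2.64,-0.44,0,0,0,6,0],[2.64,-0.44,0,0,0,6,0],[1.32,-0.26,0,0,0,3,0],[1.32,-0.26,0,0,0,3,0],[0,0,0,0,0,0,0],[0,0,0,0,0,0,0]]]'
```

```text
time: 30.6
position: [0.5452, -0.0365, 0.2897]
tool_rot: [1.472, 2.773, 0.006]
ft_force: [2.3, 1.5, 4.3]
grip_width: 0.15
time: 31.3
position: [0.4876, 0.048, 0.2896]
tool_rot: [2.016, 2.405, 0.008]
ft_force: [1.6, 2.5, 6.5]
grip_width: 0.159
```

```bash
python3 -m jog '[[[1.32,-0.26,0,0,0,3,0],[0.8,-0.16,0,0,0,2,0],[0,0,0,0,0,0,0]]]';python3 -m jog '[[[0.4,-0.06,0,0,0,1,0],[0,0,0,0,0,0,0],[0,0,0,0,0,0,0]]]'
```

```text
time: 31.6
position: [0.4799, 0.069, 0.2896]
tool_rot: [2.12, 2.316, 0.008]
ft_force: [1.6, 0.9, 6.9]
grip_width: 0.157
time: 31.9
position: [0.4791, 0.0718, 0.2896]
tool_rot: [2.141, 2.296, 0.007]
ft_force: [1.2, 0.5, 7.2]
grip_width: 0.155
```

```bash
python3 -m jog '[[[0.4,-0.06,0,0,0,1,0],[0,0,0,0,0,0,0],[0,0,0,0,0,0,0]]]';python3 -m jog '[[[0.4,-0.06,0,0,0,1,0],[0,0,0,0,0,0,0],[0,0,0,0,0,0,0]]]'
```

```text
time: 32.2
position: [0.4779, 0.0756, 0.2896]
tool_rot: [2.161, 2.278, 0.006]
ft_force: [0.2, 0.6, 8.9]
grip_width: 0.151
time: 32.5
position: [0.477, 0.0788, 0.2896]
tool_rot: [2.182, 2.258, 0.004]
ft_force: [-0.9, -0.4, 8.7]
grip_width: 0.152
```

```bash
python3 -m jog '[[[0.4,-0.06,0,0,0,1,0],[0,0,0,0,0,0,0],[0,0,0,0,0,0,0]]]';python3 -m jog '[[[0.4,-0.06,0,0,0,1,0],[0,0,0,0,0,0,0],[0,0,0,0,0,0,0]]]'
```

```text
time: 32.8
position: [0.477, 0.0791, 0.2896]
tool_rot: [2.202, 2.232, -0.0]
ft_force: [0.9, -7.4, 8.1]
grip_width: 0.151
time: 33.1
position: [0.477, 0.0795, 0.2896]
tool_rot: [2.222, 2.206, -0.004]
ft_force: [1.6, -15.2, 9.2]
grip_width: 0.15
```

The door is on its stop: 15 N with no more travel. Release, lift clear, and check.

```bash
python3 -m jog '[[[-0.3,0,0,0,0,-1.5,0],[0,0,0,0,0,0,5],[0,0,0,0,0,0,5],[0,0,0,0,0,0,5],[0,0,0,0,0,0,5],[0,0,-3,0,0,0,5],[0,0,-4,0,0,0,5],[0,0,-4,0,0,0,5],[-5,0,-3,0,0,0,5],[-5,0,0,0,0,0,5],[-5,0,0,0,0,0,5],[-5,0,0,0,0,0,5]]]'
python3 -m jog '[[[-5,0,0,0,0,0,5],[-5,0,0,0,0,0,5],[0,0,0,0,0,0,5]]]'
python3 - <<'E'
from h import *
b=shot('side','s10.png')
for c in ['side','scene']:
    d=b if c=='side' else shot(c)
    for q in finder.trace('guard_door',c)[:1]:
        m=q['region'].astype(np.uint8)
        cs=max(cv2.findContours(m,0,2)[0],key=cv2.contourArea).reshape(-1,2)
        P=np.array([onz(d,[p[1]/420,p[0]/560],.325)[:2] for p in cs]).astype(np.float32)*1000
        print(c,cv2.minAreaRect(P))
    for n in ['plunger_top','pendant_mid','pointer','fixture','sucker']:
        for q in finder.spot_point(n,c)[:3]:print(n,round(q['conf'],2),onz(d,q['point'],.13 if n[:2]=='pl' else .02 if n[:2]=='pe' else 0).round(3))
E
```

```text
time: 34.3
position: [0.4784, -0.1096, 0.4229]
tool_rot: [-2.192, -2.25, -0.001]
ft_force: [0.5, 0.2, -0.7]
grip_width: 0.576
time: 34.6
position: [0.479, -0.2162, 0.4214]
tool_rot: [-2.207, -2.235, 0.006]
ft_force: [-0.9, -0.2, -0.4]
grip_width: 0.577
side ((588.1438598632812, 108.57455444335938), (318.8016052246094, 64.93574523925781), 2.4431312084198)
pendant_mid 0.77 [ 0.266 -0.377  0.02 ]
pendant_mid 0.72 [0.834 0.002 0.02 ]
pendant_mid 0.69 [ 0.549 -0.379  0.02 ]
pointer 0.71 [ 0.448 -0.097  0.   ]
fixture 0.7 [ 0.549 -0.179  0.   ]
sucker 0.96 [ 0.68  -0.205  0.   ]
scene ((547.263427734375, 92.42538452148438), (351.6555480957031, 95.6485824584961), 2.6679868698120117)
pendant_mid 0.98 [ 0.846 -0.004  0.02 ]
pendant_mid 0.78 [ 0.269 -0.374  0.02 ]
pendant_mid 0.61 [ 0.555 -0.378  0.02 ]
```

View pics/s10.png

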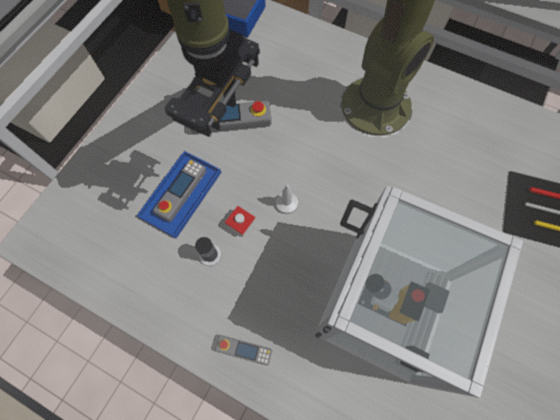

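The final picture shows the door shut flush with the frame (388,190 to 338,322), the pendant flat in the tray (180,190), the knob up (378,287) and all three bystanders standing where they were. Handing in.

```bash
python3 -c "
from bench import close_job
print(close_job())"
```

```text
the job is handed in; nothing more can be done
None
```

The job is done and handed in at about 35 s of the 72 s allowed; no verdict was reported.

- **Pendant:** I gripped the middle-sized pendant across its width and let go only once the wrist force showed it resting in the tray. It lies flat, screen up, near the tray's centre.
- **Door opening:** I swung the door about 96° further open from where it stood, slightly ajar, by its handle.
- **Plunger:** I pressed the knob along its axis until it stopped moving. The force peaked at about 38 N, then I held it there for about 0.8 s at 20–30 N. After I let go, the knob measured within about 2 mm of where it started.
- **Door closing:** I pushed the door until it met its stop, at about 15 N with no more travel, then released it and moved the arm clear.

**Last checks:** The final side picture shows the door flush with the frame, and the pointer, fixture and sucker upright within about 1 cm of their first measured positions, which is within the finder's scatter. The finder gave no plunger reading in the last side and scene pictures. That the knob came back up therefore rests on the wrist measurement just after release and on how it looks in the final picture. The scene camera's door outline was poor, so I ignored it.

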